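# Close and bolt the guard of a chocolate wrapping station

### The arm

A 7-joint arm with a two-finger parallel gripper is mounted at the origin on the work surface. World frame = base frame: x ahead of the robot, y to its left, z up, the work surface at z = 0. Lengths are in m, angles in rad, forces in N, time in s.
With the tool pointing down it reaches from about 0.35 to 0.9 m from the base axis. Payload 8.1 kg.
Tool frame: the origin (TCP) lies midway between the tips of the shut fingers; the grasp point (between the pads) lies arm.grasp_offset behind it (arm.grasp_offset is the distance from the TCP to the grasp point, in m); z points along the fingers, y is the line along which they close (so a half turn about z gives the same grasp; the last joint's range is limited). The gripper opens to 92 mm and grips with 3 to 60 N. Pads are 19 mm wide; open, the fingers measure 130 mm over their backs; the gripper's body (75 mm by 190 mm) begins 47 mm behind the grasp point.
Start: joints at [-1.378, 0.434, 0.025, 1.573, -0.012, 1.134, -0.075], TCP at [0.182, 0.598, 0.227] pointing down, gripper open.
Joint ranges: [-2.62, 2.62], [-0.44, 2.09], [-1.27, 1.32], [0.08, 2.57], [-1.32, 4.46], [0.12, 2], [-2.74, 2.74]. Speed limits (rad/s): [2.22, 2.22, 3.01, 3.01, 3.14, 3.14, 3.14].

### API

Orientations are given as a rotation vector (axis times angle).
In Python, from cell import observe, imaging, arm gives the robot as it stands.
- The arm moves only by the tool apply_moves, never from a script. Its argument "commands" is a list of rows, each a list of 5 numbers: the opening in per cent of the stroke, from 0 (shut) to 100 (fully open), then the shift along the world's x, y, z in units of 0.06 m (1.0 is 0.06 m), then the turn about the world's z in units of 0.5 rad (1.0 is 0.5 rad). A call has 1 to 12 rows; each row shifts and turns the commanded pose from where the row before left it; what a row does not reach is not made up. A row lasts 1/8 s, in which the tool goes at most 62.5 mm and 10.7 degrees, less where a joint would pass 70% of its speed; a pose out of reach is approached as far as the arm can. A call with a number of a shift or a turn outside -1 to 1 is refused whole. A call with a gripper value outside its range is refused whole. The fingers move at their own pace and stop on an object; "newtons" is the grip in N (left out, the last holds). Time passes only in rows, so rows that do not move let the fingers close. It gives the time, the measured TCP pose, the force, the opening and the grip force at its end, in the units of the state.
- observe(): the state, without advancing time (a new reading comes with each control period).
- imaging.get_image(name): name is "scene" or "top" or "wrist"; returns (picture, depth): 480x640x3 uint8, red, green, blue; 480x640 float32, m along the optical axis (not along the pixel's ray), 0 where there is no reading.
- imaging.camera_params(name): a dict with "camera_matrix" (3x3 intrinsics, pixels), "dist" ([k1, k2, p1, p2, k3] as OpenCV has them; the pictures are not rectified), "origin" and "rotation" of the camera in the world; the wrist camera has in their place "tool_from_camera" (4x4, takes a point from camera to tool coordinates, whose origin is the TCP and whose axes are the flange's). Camera axes: x right, y up, looking along -z (the intrinsics and any distortion apply to the point x, -y, -z); pixel columns grow to the right and rows downward; lengths in m; the calibration is good to about 2 mm. A picture is of the moment at which its call begins: read the wrist's pose just before it. camera_params takes no time and is no camera call.
- arm.sign_off(): hands the job in; it is judged then, once.
The state is a dict: "clock": time; "joints": joint angles; "dq": joint speeds; "joint_efforts": joint torques, N m; "position": TCP position; "ee_rot": TCP orientation; "force": force on the tool from outside, world axes, zero at the start; "ft_torque": the same for the moment, N m; "width": opening from 0.0 (shut) to 1.0 (fully open); "gripper_force": force on a finger pad.
Only numpy, scipy, OpenCV 4.12 (cv2) and the standard library are available. Lean on these libraries where they do the work, as an engineer would, in place of code of your own. Each camera call takes 0.05 s, during which the arm holds its last target. There are 200 camera calls.

### The job

Swing the clear guard of the little wrapping station fully shut first, and only then slide the black lock grip all the way to its end stop so that its rod runs through the eye on the guard. Do not disturb the cup or the praline tray.

Things in the scene. Friction and masses are not known exactly. Their poses are not given: they have to be found in the camera images.
- station: Fixed cream plinth, 280 x 280 x 45 mm. Origin on the table: z up, x along the lock track towards the eye, y towards the guard's hinge; spans x -140..140, y -150..130. On it an aluminium-walled well with a carousel of chocolates (x -100..100, y -50..115, rim 95 mm high), and at y = -105 the lock track (34 mm wide, x -98..48, top 70 mm high) with 18 mm high end stops.
- guard (a joint): Guard angle, rad: 0 = fully shut, level on the well; 1.5 = open, upright. Clear panel in a steel frame, 200 (station x) x 165 x 8 mm, hinged along station x at the well's +y side; its -y edge swings up. Stays at any angle; 3 to 6 N at the edge moves it. Black knob (26 mm across, 26 mm high) on its outer face, mid-width, 35 mm from the free edge. An arm with an eye sticks out of that edge.
- guard_hinge (a point): Middle of the guard's hinge axis, on the guard's underside; fixed to the station at x 0, y 115, z 97 mm.
- guard_edge (a point): Middle of the guard's free edge on its outer (top) face; 165 mm from the hinge axis and 8 mm above the guard's underside. Moves with the guard.
- guard_eye (a point): Centre of the square eye on the guard; with the guard shut at station x 85, y -105, z 95 mm, in line with the rod. Outside 28 x 28 mm, opening 18 x 18 mm, 12 mm thick along x.
- lock (a joint): Travel of the lock grip in m along station +x: 0 = fully withdrawn, 0.080 = at its end stop, rod through the eye. Stays where it is left; about 2 N to move.
- lock_top (a point): Centre of the top of the lock grip: black block 28 mm long (station x), 20 mm wide (y), 52 mm tall, top 122.5 mm above the table. Its centre is at station x = -65 mm + travel, y = -105 mm. From its +x side an 8 mm steel rod, 95 mm above the table, reaches 95 mm from the grip's centre. Over 40 mm clear on both sides in y.
- cup: White cup, 72 mm across, 85 mm tall, on the table to the -y side of the station; to be left alone. Origin at the centre of its base.
- tray: Shallow grey tray of pralines 170 x 120 mm, 20 mm tall, on the table to the +y side of the station; to be left alone. Origin at the centre of its underside.

How it is judged:
On the way, in this order (a step that is already met when the one before it is completed fails the run):
1. the guard is fully shut (within 0.03 rad) while the rod has not yet reached the eye (lock travel under 0.045 m) (value of joint guard below 0.03 rad and value of joint lock below 0.045 m), for 0.2 s.
2. the lock grip is at its end stop (within 4 mm) with the guard shut (value of joint lock above 0.076 m and value of joint guard below 0.03 rad), for 0.2 s.
At the end, for the whole second after the job is handed in: The guard is shut (within 0.03 rad) and the lock grip rests at its end stop (travel over 76 of 80 mm); cup and tray are within 30 mm of where they stood (all of step 2 and distance of each of cup, tray from where it was at the start of the episode below 0.03 m); the robot touches nothing.
It fails at once if the cup or tray is pushed 30 mm or more away, or the cup is tipped over (distance of any of cup, tray from where it was at the start of the episode above 0.03 m or angle between cup's own z axis and vertical above 0.5 rad).
It also fails if it takes over 48 s, if anything falls off the work surface, if the arm or the gripper's body presses on something with over 40 N, if the wrist force passes 120 N, or if a joint passes its speed limit or range.

## Working session

There is one attempt and no reset: what is moved stays moved. The work goes in short steps, Python scripts to look and compute and a tool call to move; the robot and the scene stay as the last step left them, time stands still between calls to the robot, and variables do not carry over. Pictures are saved under pics/ and viewed, at most 10 in all, crops included, and the job is handed in when it is done.

Besides the shell and the picture viewer there is one more tool, called after "Emit:" as a command line: name --pt "numbers of a row" for each row, then --argument value for the rest. apply_moves: Moves the arm, as the interface text tells. Its arguments: {"type":"object","properties":{"commands":{"type":"array"},"newtons":{"type":"number"}},"required":["commands"]}

```bash
ls; mkdir -p pics
cat > h.py <<'E'
import numpy as np, cv2
from cell import observe, imaging, arm
def snap(name, fn):
    im,d=imaging.get_image(name); cv2.imwrite('pics/'+fn+'.png',im[...,::-1]); np.save('pics/'+fn+'.npy',d); return im,d
def world(name,d,uv):
    p=imaging.camera_params(name); uv=np.array(uv,float)
    n=cv2.undistortPoints(uv.reshape(-1,1,2),np.array(p["camera_matrix"]),np.array(p["dist"])).reshape(-1,2)
    z=np.array([d[int(round(v)),int(round(u))] for u,v in uv])
    c=np.c_[n[:,0]*z,-n[:,1]*z,-z]
    return c@np.array(p["rotation"]).T+np.array(p["origin"])
E
python3 - <<'E'
from h import *
snap('top','top0'); snap('scene','scene0')
s=observe(); print(s['position'],s['ee_rot'],s['clock'],arm.grasp_offset)
for n in('top','scene'): print(imaging.camera_params(n))
E
```

```text
pics
[0.18211569 0.5974352  0.22606801] [-4.62980879e-01 -3.10722266e+00  2.08066669e-03] 0.1 0.0188
{'camera_matrix': array([[446.96116801,   0.        , 316.98608925],
       [  0.        , 446.96116801, 237.16481704],
       [  0.        ,   0.        ,   1.        ]]), 'dist': array([-0.06426558,  0.        ,  0.        ,  0.        ,  0.        ]), 'origin': array([0.40237713, 0.04558395, 1.06778823]), 'rotation': array([ 0.16690933, -0.16449615, -1.50301103])}
{'camera_matrix': array([[515.14134545,   0.        , 323.04536324],
       [  0.        , 515.14134545, 248.56353941],
       [  0.        ,   0.        ,   1.        ]]), 'dist': array([-0.138097,  0.      ,  0.      ,  0.      ,  0.      ]), 'origin': array([1.36082308, 0.35362375, 0.61534966]), 'rotation': array([0.67767874, 0.97063783, 1.75225098])}
```

Rotation is a rotation vector; fix the helper.

```bash
sed -i 's/np.array(p\["rotation"\]).T/cv2.Rodrigues(np.array(p["rotation"]))[0].T/' h.py
```

```text
(no output)
```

View pics/top0.png

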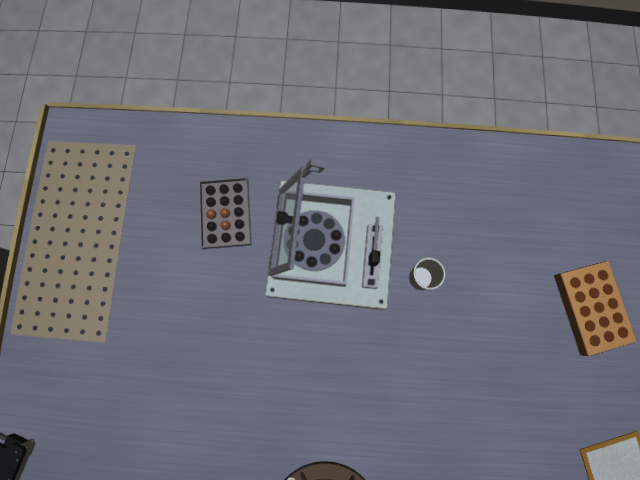

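View pics/scene0.png

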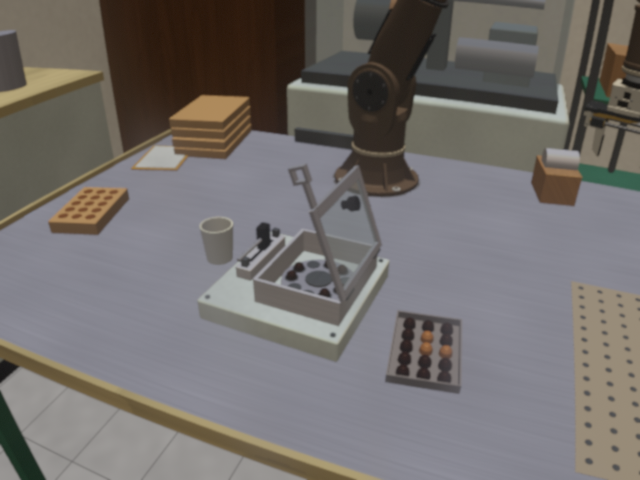

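Top view: the guard is open with its knob at (284,218) and the eye at (313,170). The lock grip is at (375,258), the cup at (428,274), the tray at (226,213), and the plinth corners are near (393,194), (386,308), (267,296) and (281,182). The scene view agrees. Next I fit the station pose.

Run:
```python
from h import *
d=np.load('pics/top0.npy'); im=cv2.imread('pics/top0.png')
np.set_printoptions(precision=4,suppress=True)
v,u=np.mgrid[130:340,180:460]; uv=np.c_[u.ravel(),v.ravel()]
P=world('top',d,uv); z=P[:,2]
print('table z',np.median(z))
m=(abs(z-.045)<.008)
# plinth top mask
M=np.zeros(d.shape,np.uint8); M[uv[m][:,1],uv[m][:,0]]=255
n,l,st,c=cv2.connectedComponentsWithStats(M); k=1+np.argmax(st[1:,4]); print(st[k])
pl=P[(l[uv[:,1],uv[:,0]]==k)]
r=cv2.minAreaRect(pl[:,:2].astype(np.float32)*1000); print(r)
print('corners',world('top',d,[(392,195),(385,307),(268,295),(282,184)]))
for n,b in dict(grip=(366,244,386,272),eye=(300,160,326,178),knob=(274,208,296,226),frame=(268,160,326,276)).items():
    q=(uv[:,0]>=b[0])&(uv[:,0]<b[2])&(uv[:,1]>=b[1])&(uv[:,1]<b[3])
    h=P[q]; t=h[:,2]>np.percentile(h[:,2],90)
    print(n,h[:,2].max(),h[t].mean(0),t.sum())
cv2.imwrite('pics/crop0.png',cv2.resize(im[150:320,190:460],None,fx=2.9,fy=2.9,interpolation=cv2.INTER_CUBIC))
```

```text
table z -0.000768388992510749
[ 266  183  129  126 5687]
((613.031982421875, 18.374282836914062), (278.32366943359375, 280.8661804199219), 87.27838897705078)
corners [[ 0.7379 -0.1194  0.0441]
 [ 0.4708 -0.1104  0.0435]
 [ 0.4816  0.1572  0.0452]
 [ 0.7499  0.1464  0.0409]]
grip 1.0677882344364447 [ 0.5694 -0.0716  0.1384] 56
eye 0.32034792392153233 [0.7003 0.0663 0.3169] 47
knob 1.0677882344364447 [0.5976 0.0941 0.3105] 40
frame 1.0677882344364447 [0.6306 0.0817 0.3047] 673
```

View pics/crop0.png

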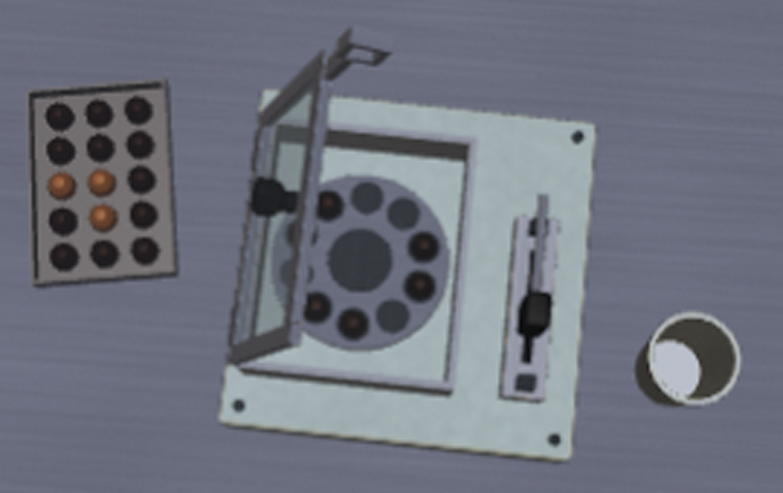

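The zoomed view shows the guard leaning in towards -y, the knob on its +y face, and the eye arm at the far (+x) end. The grip is partly along its track, with the rod tip short of the eye. Now the numbers in the station frame.

```bash
cat >> h.py <<'E'
A=-0.0475; O=np.array([0.6135,0.0284]); R=np.array([[np.cos(A),-np.sin(A)],[np.sin(A),np.cos(A)]])
def st(P): P=np.atleast_2d(P).astype(float).copy(); P[:,:2]=(P[:,:2]-O)@R; return P
def wo(p): p=np.array(p,float); p[:2]=R@p[:2]+O; return p
E
python3 - <<'E'
from h import *
np.set_printoptions(precision=4,suppress=True)
d=np.load('pics/top0.npy'); v,u=np.mgrid[130:340,180:460]; k=d[130:340,180:460].ravel()>.3
uv=np.c_[u.ravel(),v.ravel()][k]; S=st(world('top',d,uv))
g=S[(abs(S[:,1]+.105)<.03)&(S[:,2]>.112)&(S[:,2]<.135)&(abs(S[:,0])<.1)]; print('grip',len(g),g.mean(0),np.median(g,0),g.min(0),g.max(0))
f=S[(S[:,2]>.13)&(S[:,2]<.4)&(abs(S[:,0])<.11)&(S[:,1]>-.06)]; f=f[abs(f[:,0])>.05]
th=np.arctan2(f[:,2]-.097,.115-f[:,1]); r=np.hypot(f[:,2]-.097,.115-f[:,1]); q=(r>.06)&(r<.18); print('theta',np.percentile(th[q],[10,25,50,75,90]),q.sum(), 'rmax',r.max())
e=S[(S[:,2]>.26)&(S[:,2]<.5)&(S[:,0]>.06)]; print('top right',e.mean(0),e.max(0),e.min(0))
w=S[(abs(S[:,2]-.095)<.006)&(abs(S[:,0])<.1)&(S[:,1]<0)&(S[:,1]>-.07)]; print('well rim y', np.percentile(w[:,1],[5,50,95]))
t=S[(S[:,2]>.064)&(S[:,2]<.075)&(abs(S[:,1]+.105)<.03)]; print('track',np.percentile(t,[3,50,97],axis=0))
for T in(1.5,1.2,1.0):
  print(T,wo([-.045,.115-.15*np.cos(T)+.008*np.sin(T),.097+.15*np.sin(T)+.008*np.cos(T)]))
print('cup',S[(S[:,1]<-.16)&(S[:,2]>.08)&(S[:,2]<.09)].mean(0))
E
```

```text
grip 122 [-0.0374 -0.1032  0.1194] [-0.0373 -0.1034  0.1196] [-0.0503 -0.114   0.1123] [-0.0234 -0.0937  0.1247]
theta [1.2469 1.2621 1.2714 1.2815 1.2948] 816 rmax 0.23422621751902256
top right [0.0833 0.0413 0.3015] [0.0922 0.0612 0.3203] [0.0778 0.0224 0.2601]
well rim y [-0.0482 -0.044  -0.0071]
track [[-0.0952 -0.1199  0.0648]
 [-0.037  -0.0992  0.068 ]
 [ 0.041  -0.0872  0.0719]]
1.5 [0.5739 0.1428 0.2472]
1.2 [0.5718 0.0986 0.2397]
1.0 [0.5705 0.0712 0.2275]
cup [-0.0535 -0.2314  0.0829]
```

Emit:
apply_moves --pt "0 0.3 -0.3 0.3 0.05" --pt "0 0.6 -0.6 0.3 0.05" --pt "0 0.6 -0.65 0.3 0.05" --pt "0 0.6 -0.65 0.3 0.05" --pt "0 0.6 -0.65 0 0.05" --pt "0 0.6 -0.65 0 0.05" --pt "0 0.6 -0.65 0 0.05" --pt "0 0.6 -0.65 0 0.05" --pt "0 0.6 -0.65 0 0.05" --pt "0 0.6 -0.65 0 0.05" --pt "0 0.6 -0.65 0 0" --pt "0 0.3 -0.3 0 0" --newtons 20

```text
clock: 1.6
position: [0.5798, 0.1713, 0.2983]
ee_rot: [-0.078, -3.141, 0.002]
force: [-1.1, 0.6, -0.1]
width: 0.006
gripper_force: 0.0
```

Emit:
apply_moves --pt "0 0 0 -0.5 0" --pt "0 0 0 -0.45 0" --pt "0 0 -0.4 0 0" --pt "0 0 -0.3 0 0" --pt "0 0 -0.2 0 0" --pt "0 0 -0.3 -0.12 0" --pt "0 0 -0.3 -0.13 0" --pt "0 0 -0.25 -0.18 0" --pt "0 0 -0.25 -0.2 0"

```text
clock: 2.72
position: [0.578, 0.0537, 0.203]
ee_rot: [-0.072, -3.14, 0.0]
force: [-0.2, 2.1, 0.4]
width: 0.007
gripper_force: 0.9
```

Run:
```python
from h import *
snap('scene','scene1'); s=observe(); print(st(s['position']),s['force'])
```

```text
[[-0.03733732  0.02086747  0.20135238]] [-0.93009153 -2.1043342  -0.82011648]
```

View pics/scene1.png

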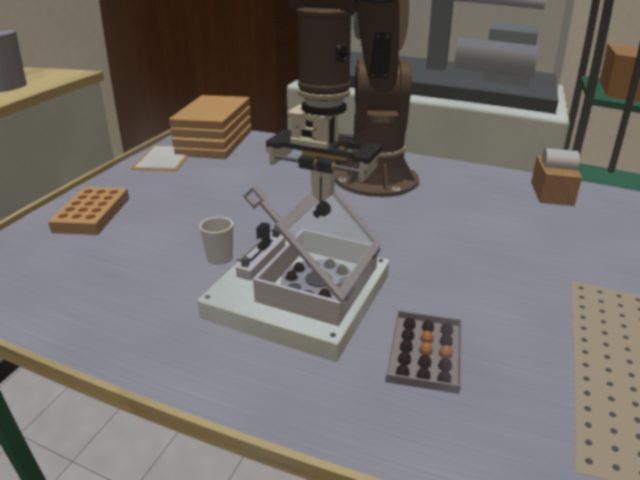

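The scene view shows the closed fingers on the panel at (322,200), beside the knob, with the guard at roughly 0.75 rad. I continue along the arc.

Emit:
apply_moves --pt "0 0 -0.16 -0.2 0" --pt "0 0 -0.16 -0.22 0" --pt "0 0 -0.14 -0.28 0" --pt "0 0 -0.12 -0.28 0" --pt "0 0 -0.08 -0.3 0" --pt "0 0 -0.04 -0.3 0" --pt "0 0 0 -0.1 0" --pt "0 0 0 0 0"

```text
clock: 3.78
position: [0.5771, 0.012, 0.1033]
ee_rot: [-0.073, -3.139, 0.001]
force: [-6.6, -2.4, 10.7]
width: 0.005
gripper_force: 5.9
```

Emit:
apply_moves --pt "0 0 0 -0.05 0" --pt "0 0 0 0 0" --pt "0 0 0 0 0" --pt "0 0 0 0.5 0" --pt "0 0 0 0.6 0" --pt "0 0 0 0.6 0"

```text
clock: 4.53
position: [0.578, 0.0129, 0.2028]
ee_rot: [-0.072, -3.14, -0.0]
force: [-0.4, -0.5, -0.4]
width: 0.007
gripper_force: 0.0
```

Run:
```python
from h import *
np.set_printoptions(precision=4,suppress=True)
im,d=snap('scene','scene2'); s=observe(); print(s['position'],st(s['position']),s['force'])
v,u=np.mgrid[160:360,190:400]; uv=np.c_[u.ravel(),v.ravel()]; uv=uv[d[uv[:,1],uv[:,0]]>.3]
S=st(world('scene',d,uv))
p=S[(abs(S[:,0])<.1)&(S[:,1]>-.05)&(S[:,1]<.11)&(S[:,2]>.09)&(S[:,2]<.115)]
print(len(p),np.linalg.lstsq(np.c_[p[:,:2],np.ones(len(p))],p[:,2],rcond=None)[0])
e=S[(abs(S[:,0]-.085)<.02)&(abs(S[:,1]+.105)<.02)&(S[:,2]>.085)]; print('eye',len(e),e.mean(0),e.min(0),e.max(0))
g=S[(abs(S[:,1]+.105)<.03)&(S[:,2]>.110)&(S[:,2]<.13)&(S[:,0]<.03)]; print('grip',len(g),g.mean(0),g.min(0),g.max(0))
cv2.imwrite('pics/crop2.png',cv2.resize(im[170:350,190:410,::-1],None,fx=3,fy=3,interpolation=cv2.INTER_CUBIC))
```

```text
[0.5803 0.0129 0.2077] [[-0.0324 -0.017   0.2077]] [2.7361 1.0166 4.4282]
4835 [-0.0018 -0.0036  0.1045]
eye 230 [ 0.0904 -0.102   0.0998] [ 0.0803 -0.1189  0.0851] [ 0.0981 -0.0851  0.1132]
grip 143 [-0.0285 -0.1001  0.119 ] [-0.0457 -0.1133  0.1102] [-0.0162 -0.0918  0.1253]
```

View pics/crop2.png

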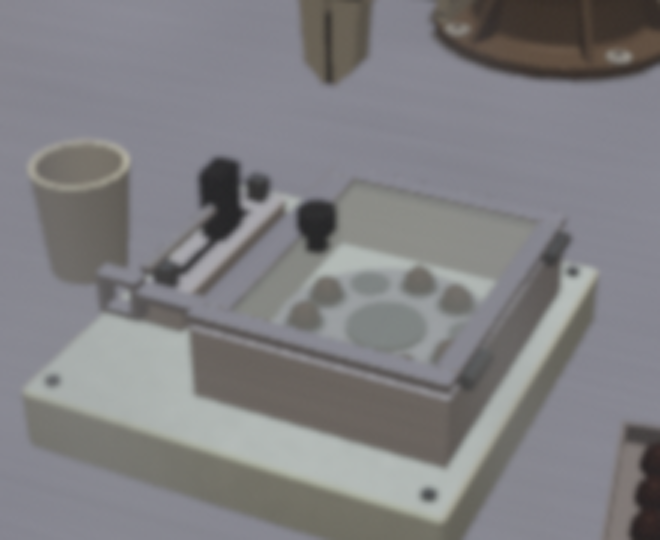

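The crop shows the guard flat on the well, and the plane fit gives a slope of 0.004. The eye is at (118,290), in line with the rod, and the grip is still back at (220,185). I place the fingers behind the grip.

Emit:
apply_moves --pt "0 -0.5 -0.7 0 0" --pt "0 -0.5 -0.7 0 0" --pt "0 0 0 -0.7 0" --pt "0 0 0 -0.7 0" --pt "0 0 0 -0.35 0" --pt "0 0 0 0 0"

```text
clock: 5.32
position: [0.5169, -0.071, 0.0955]
ee_rot: [-0.072, -3.137, 0.0]
force: [-0.6, -0.4, 0.2]
width: 0.004
gripper_force: 0.0
```

Run:
```python
from h import *
im,d=snap('scene','scene3'); s=observe(); print(s['position'],st(s['position']),s['force'])
cv2.imwrite('pics/crop3.png',cv2.resize(im[150:350,190:410,::-1],None,fx=2.7,fy=2.7,interpolation=cv2.INTER_CUBIC))
```

```text
[ 0.51786168 -0.07113898  0.09675235] [[-0.09080413 -0.10396782  0.09675235]] [ 0.12713125 -0.25355358  1.01836378]
```

View pics/crop3.png

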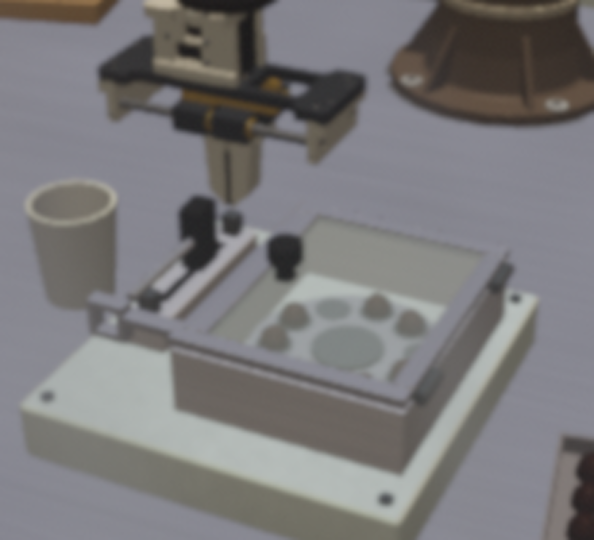

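The fingertips, at (230,200), are free behind the grip at (198,220) and just above the rear stop, in line with the track. I push along station +x.

Emit:
apply_moves --pt "0 0.2 -0.01 0.03 0" --pt "0 0.2 -0.01 0 0" --pt "0 0.15 -0.007 0 0" --pt "0 0.15 -0.007 0 0" --pt "0 0.15 -0.007 0 0" --pt "0 0.15 -0.007 0 0" --pt "0 0.15 -0.007 0 0" --pt "0 0.1 -0.005 0 0" --pt "0 0 0 0 0"

```text
clock: 6.5
position: [0.5939, -0.0748, 0.0989]
ee_rot: [0.072, 3.14, -0.0]
force: [-0.4, -1.1, 0.2]
width: 0.004
gripper_force: 0.0
```

Emit:
apply_moves --pt "0 0.05 -0.002 0 0" --pt "0 0.05 -0.002 0 0" --pt "0 0.03 0 0 0" --pt "0 0 0 0 0"

```text
clock: 7.0
position: [0.6009, -0.0752, 0.0989]
ee_rot: [-0.072, -3.14, 0.0]
force: [-2.6, -0.6, 1.1]
width: 0.002
gripper_force: 1.1
```

Emit:
apply_moves --pt "0 0.05 -0.002 0 0" --pt "0 0.03 0 0 0" --pt "0 0 0 0 0"

```text
clock: 7.38
position: [0.6012, -0.0751, 0.0988]
ee_rot: [-0.073, -3.132, -0.001]
force: [-19.3, -0.1, 17.2]
width: 0.004
gripper_force: 10.2
```

```bash
cat > g.py <<'E'
from h import *
import sys
np.set_printoptions(precision=4,suppress=True)
im,d=snap('scene',sys.argv[1]); s=observe(); print(s['position'],st(s['position']),s['force'])
v,u=np.mgrid[160:360,190:400]; uv=np.c_[u.ravel(),v.ravel()]; uv=uv[d[uv[:,1],uv[:,0]]>.3]
S=st(world('scene',d,uv))
g=S[(abs(S[:,1]+.105)<.03)&(S[:,2]>.110)&(S[:,2]<.124)&(S[:,0]<.07)&(S[:,0]>-.07)]; print('grip',len(g),g.mean(0),g.min(0),g.max(0))
p=S[(abs(S[:,0])<.1)&(S[:,1]>-.05)&(S[:,1]<.11)&(S[:,2]>.09)&(S[:,2]<.115)]
print(len(p),np.linalg.lstsq(np.c_[p[:,:2],np.ones(len(p))],p[:,2],rcond=None)[0])
cv2.imwrite('pics/c%s.png'%sys.argv[1],cv2.resize(im[170:350,190:410,::-1],None,fx=3,fy=3,interpolation=cv2.INTER_CUBIC))
E
python3 g.py scene4
```

```text
[ 0.6011 -0.0752  0.0988] [[-0.0075 -0.104   0.0988]] [-19.5524  -0.1584  16.6657]
grip 205 [ 0.0156 -0.0982  0.1189] [-0.0174 -0.1218  0.1101] [ 0.034  -0.0846  0.124 ]
4845 [-0.0023 -0.0041  0.1045]
```

The force rose sharply at the expected position, so the grip is at its end stop. I back off and lift.

Emit:
apply_moves --pt "0 -0.3 0.015 0 0" --pt "0 -0.3 0.015 0 0" --pt "0 0 0 0.6 0" --pt "0 0 0 0.8 0" --pt "0 -0.4 0 0.8 0" --pt "0 -0.4 0 0 0" --pt "0 0 0 0 0"

```text
clock: 8.3
position: [0.5214, -0.0732, 0.2319]
ee_rot: [0.072, 3.139, 0.001]
force: [0.2, -0.7, -0.5]
width: 0.007
gripper_force: 0.0
```

```bash
python3 g.py scene5
```

```text
[ 0.5222 -0.0731  0.2315] [[-0.0864 -0.1057  0.2315]] [-0.3156 -0.9649 -0.1587]
grip 143 [ 0.023  -0.0998  0.1189] [ 0.005  -0.1127  0.11  ] [ 0.0343 -0.0914  0.1239]
4843 [-0.0016 -0.0041  0.1045]
```

View pics/cscene5.png

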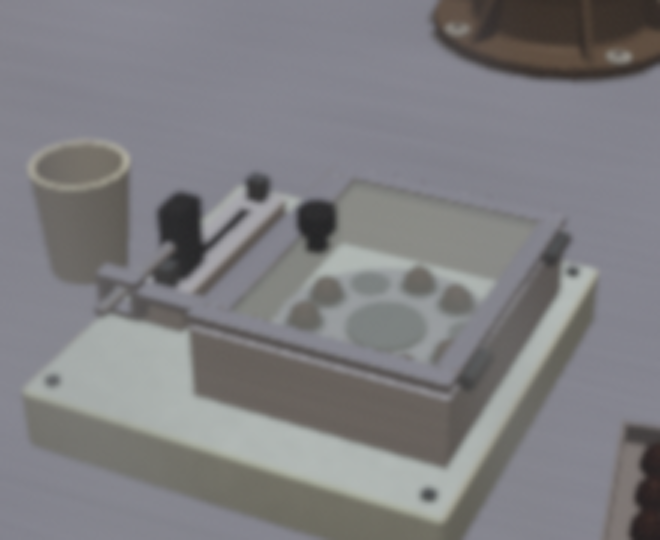

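The rod passes through the eye at (115,290), the grip is against the front stop at (180,235), the guard is flat and the cup has not moved. I hand in.

```bash
python3 -c "
from cell import arm
print(arm.sign_off())"
```

```text
the job is handed in; nothing more can be done
None
```

I shut the guard flat, then slid the lock grip to its end stop with its rod through the eye. The cup and tray were left alone, and I handed the job in after about 8 s of robot time; no verdict came back.

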